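# Wind the rolling mill back to its set gap

## Robot

A 6-joint arm with a two-finger parallel gripper is mounted at the origin on the work surface. World frame = base frame: x ahead of the robot, y to its left, z up, the work surface at z = 0. Lengths are in m, angles in degrees, forces in N, time in s.
With the tool pointing down it reaches from about 0.25 to 0.725 m from the base axis. Payload 9.7 kg.
Tool frame: the origin (TCP) lies at the very end of the fingers, on their centre line; the grasp point (between the pads) lies 19 mm behind it; y points along the fingers, x is the direction in which the jaws open and shut, and the axes are right-handed (so a half turn about y gives the same grasp; the last joint's range is limited). The gripper opens to 85 mm and grips with 20 to 120 N. Pads are 22 mm wide; open, the fingers measure 114 mm over their backs; the gripper's body (76 mm by 85 mm) begins 54 mm behind the grasp point. The pads swing forward as they close: fully open they stand 13 mm farther back than shut.
Start: joints at [-69.672, 4.979, 10.078, 95.1, 0, 90], TCP at [0.191, -0.516, 0.231] pointing down, gripper open.
Joint ranges: [-179.16, 179.16], [-48.56, 103.87], [-65.8, 70.77], [-126.05, 130.52], [-82.76, 87.17], [-180, 180]. Speed limits (degrees/s): [127.2, 127.2, 147.25, 180, 180, 180].

## Interface

Orientations are given as [roll, pitch, yaw] about the fixed x, y, z axes, in that order (R = Rz(yaw) Ry(pitch) Rx(roll)).
In Python, from workcell import bot gives the robot as it stands.
- The arm moves only by the shell command python3 -m jog 'ROWS' [FORCE]. ROWS is JSON, a list of rows, each a list of 7 numbers: the closure, from 0 (fully open) to 1 (shut), then the shift along the world's x, y, z in units of 25 mm (1.0 is 25 mm), then the turn, a rotation vector about the world's x, y, z in units of 5 degrees (1.0 is 5 degrees). A call has 1 to 5 rows; each row is the pose to reach, as a shift and turn from the pose commanded when the call began; what a row does not reach only later rows make up. A row lasts 1/10 s, in which the tool goes at most 50 mm and 8.59 degrees, less where a joint would pass 70% of its speed; a pose out of reach is approached as far as the arm can. A call with a gripper value outside its range is refused whole. The fingers move at their own pace and stop on an object; FORCE is the grip in N (left out, the last holds). Time passes only in rows, so rows that repeat a pose let the fingers close. It gives the time, the measured TCP pose, the force and the opening at its end, in the units of the state.
- bot.get_obs(): the state, without advancing time (a new reading comes with each control period).
- bot.camera(name): name is "side" or "top"; returns (picture, depth): 480x640x3 uint8, red, green, blue; 480x640 float32, m along the optical axis (not along the pixel's ray), 0 where there is no reading.
- bot.camera_model(name): a dict with "fx", "fy", "cx", "cy" (pixels), "rvec" (rotation vector, rad) and "tvec" (3), from world to camera coordinates, as OpenCV has them. Camera axes: x right, y down, z forward; pixel columns grow to the right and rows downward; lengths in m; the calibration is good to about 2 mm. A picture is of the moment at which its call begins. camera_model takes no time and is no camera call.
- bot.job_done(): hands the job in, once; it reports no verdict.
Trained networks look in the newest picture that a camera, given by its name, has taken for a name from the list of things; names that differ only in an ending like _2 or _b are one class to them, and where a whole thing is asked for, a point or a joint stands for the part that bears it (a point fixed in the world has none). Each returns a list of dicts, best first, with "conf" (0 to 1); they miss things now and then, are a little off and sometimes report something else, mostly with a low value. They report only what shows in the picture. A call takes as long as a camera call.
- bot.regions_of(camera, label): "pixels" (480x640 bool, what is visible of it) and "point" ([row, column] in pixels, amid what is visible of it).
The state is a dict: "time": time; "q": joint angles; "qd": joint speeds; "joint_efforts": joint torques, N m; "ee_pos": TCP position; "tcp_rot": TCP orientation; "wrist_force": force on the tool from outside, world axes, zero at the start; "torque": the same for the moment, N m; "opening": finger opening in m.
Only numpy, scipy, OpenCV 4.12 (cv2) and the standard library are available. Lean on these libraries where they do the work, as an engineer would, in place of code of your own. Each camera call takes 0.05 s, during which the arm holds its last target. There are 200 camera calls.

## Task

The hand rolling mill was opened up to wipe its rolls: bring it back to the set gap by pushing the T-handle on top round clockwise (seen from above) with the fingertips, lightly and without gripping it, until the index line on its round brass skirt lines up with the zero line of the scale plate underneath (the one thick, longest line). Never wind it past the zero line by as much as a whole scale division; then take the hand away and leave everything else on the bench where it is.

Things in the scene. Friction and masses are not known exactly. Their poses are not given: they have to be found in the camera images.
- handle_hub (a point): Point on the vertical turning axis of the T-handle, at the height of its cross bar's centre line, about 242 mm above the bench. Steel hub 26 mm in diameter, its top 12 mm above this point. Below the bar turns the handle's flat round brass skirt, 80 mm in diameter, its top 25 mm below this point; between bar and skirt beside the hub is free air.
- bar_end (a point): Centre of one of the two black balls (18 mm across) at the ends of the T-handle's cross bar, 75 mm from the turning axis, same height as the hub point. The steel bar is straight, level, 10 mm thick, runs through the hub and reaches 75 mm to both sides, at right angles to the index line; this end lies a quarter turn anticlockwise of the index line, seen from above.
- index_line (a point): Outer end of the index line: a black line 5 mm wide running radially on the top of the T-handle's brass skirt, from 16 mm out to its rim. The point lies on the rim, 40 mm from the turning axis, on the skirt's top. It turns with the handle.
- scale_plate: Flat aluminium scale plate, 120 mm diameter, 4 mm thick, on top of the mill, fixed; origin: centre of its underside, on the turning axis; x axis along the zero line, z up. Black lines every 10 degrees round its edge (36 divisions), every third a little longer; the zero line is the only thick one (5 mm) and the longest, reaching in to the skirt's rim.
- zero_line (a point): Middle of the zero line, 50 mm from the turning axis, on the scale plate's top.
- t_handle (a joint): Turn of the T-handle in rad, growing clockwise seen from above. The index line starts 40 to 166 degrees short of the zero line; the value at the zero line differs from run to run. The screw is stiff (about 0.2 N m: 4 N pushed at 50 mm from the axis), stays where it is left and does not coast. Stops at 0 and 4.2 rad, neither near the zero line.
- mill: The rolling mill, fixed to the bench: green frame, base 160 mm (x) by 190 mm (y), two steel rolls, dark gear guard on top (208 mm high) carrying scale plate and T-handle; origin on the bench right below the turning axis. The crank on its -y side reaches to x = 140 mm, y = -202 mm, at most 120 mm high. Total height 254 mm.
- silver_strip: Bystander: flat strip of sheet metal 25 by 110 by 5 mm lying in front of the mill; origin at the centre of its underside.
- wire_spool: Bystander: standing spool of copper wire, 54 mm diameter, 40 mm high; origin at the centre of its underside.
- paste_jar: Bystander: white closed jar, 64 mm diameter, 75 mm high; origin at the centre of its underside.
- bench_block: Bystander: square steel block on a rubber foot, 70 by 70 by 30 mm; origin at the centre of its underside.
- hammer: Bystander: hammer with a wooden handle lying on the bench.
- findings_dish: Bystander: open glass dish, 72 mm diameter, 45 mm high, with brass and steel findings; origin at the centre of its underside.
- solder_brick: Bystander: soldering brick 100 by 150 by 28 mm with a honeycomb plate on it (40 mm high in all); origin at the centre of its underside.
- pliers: Bystander: pliers, about 160 mm long, 13 mm high, lying on the bench.

How it is judged (in metres and radians):
At the end, for the whole second after the job is handed in: The outer end of the index line lies within 2.5 mm, measured sideways, of the zero line's centre line (about 3.6 degrees, a third of a division), and the T-handle is at rest; no bystander has moved more than 15 mm (y of index_line in the frame of scale_plate between -0.0025 and 0.0025 m and x of index_line in the frame of scale_plate above 0.03 m and velocity of joint t_handle between -0.05 and 0.05 rad/s and distance of each of silver_strip, wire_spool, paste_jar, bench_block, hammer, findings_dish, solder_brick, pliers from where it was at the start of the episode below 0.015 m); the robot touches nothing.
It fails at once if the T-handle is wound past the zero line by a whole division (10 degrees) (y of index_line in the frame of scale_plate below -0.0069 m and x of index_line in the frame of scale_plate above 0 m).
It fails at once if the T-handle is gripped or shoved hard (over 25 N between fingers and mill) (contact force between the fingers and mill above 25 N).
It fails at once if a bystander is lifted, carried or pushed more than 15 mm (distance of any of silver_strip, wire_spool, paste_jar, bench_block, hammer, findings_dish, solder_brick, pliers from where it was at the start of the episode above 0.015 m).
It also fails if it takes over 45 s, if anything falls off the work surface, if the arm or the gripper's body presses on something with over 40 N, if the wrist force passes 120 N, or if a joint passes its speed limit or range.

## Working session

There is one attempt and no reset: what is moved stays moved. The work goes in short steps, Python scripts to look and compute and a shell command to move; the robot and the scene stay as the last step left them, time stands still between calls to the robot, and variables do not carry over. Pictures are saved under pics/ and viewed, about 8 in all and at most 12, crops included, and the job is handed in when it is done.

```bash
mkdir -p pics; cat > h.py <<'E'
import numpy as np, cv2
from workcell import bot
def cam(n):
    m=bot.camera_model(n); R=cv2.Rodrigues(np.array(m["rvec"],float))[0]; return m,R,np.array(m["tvec"],float).ravel()
def world_z(n,uv,z):
    m,R,t=cam(n); uv=np.atleast_2d(uv).astype(float)
    d=np.c_[(uv[:,0]-m["cx"])/m["fx"],(uv[:,1]-m["cy"])/m["fy"],np.ones(len(uv))]@R
    c=-R.T@t; return c+d*((z-c[2])/d[:,2])[:,None]
def world_d(n,dep):
    m,R,t=cam(n); v,u=np.mgrid[:480,:640]
    p=np.stack([(u-m["cx"])/m["fx"]*dep,(v-m["cy"])/m["fy"]*dep,dep],-1); return (p-t)@R
def proj(n,P):
    m,R,t=cam(n); p=np.atleast_2d(P)@R.T+t; return np.c_[p[:,0]/p[:,2]*m["fx"]+m["cx"],p[:,1]/p[:,2]*m["fy"]+m["cy"]]
def save(n,img): cv2.imwrite("pics/"+n,cv2.cvtColor(img,cv2.COLOR_RGB2BGR))
E
python3 - <<'E'
from h import *
for n in("top","side"):
    im,d=bot.camera(n); save(n+"0.png",im); np.save(n+"d.npy",d)
    m,R,t=cam(n); print(n,m["fx"],-R.T@t)
    for l in("handle_hub","bar_end","index_line","zero_line","scale_plate"):
        for r in bot.regions_of(n,l)[:2]:
            y,x=map(int,r["point"]); print(l,round(r["conf"],2),r["point"],r["pixels"].sum(),world_d(n,d)[y,x].round(4))
E
```

```text
top 471.91649298977296 [ 0.31811026 -0.01210721  1.35321615]
handle_hub 0.74 [202.0, 326.4] 1054 [ 0.5516 -0.0148  0.2532]
handle_hub 0.67 [272.4, 141.1] 1048 [0.3944 0.5061 0.0289]
bar_end 0.6 [200.8, 322.8] 999 [ 0.5568 -0.0053  0.2511]
bar_end 0.42 [265.5, 333.3] 338 [ 0.4209 -0.0368  0.0051]
index_line 0.8 [205.3, 325.2] 1009 [ 0.5443 -0.0125  0.2533]
index_line 0.46 [315.0, 469.0] 441 [ 0.2837 -0.4181  0.0084]
zero_line 0.92 [218.6, 333.7] 1061 [ 0.5194 -0.0322  0.218 ]
zero_line 0.71 [259.5, 280.1] 317 [0.4333 0.1117 0.0444]
scale_plate 0.61 [273.2, 141.0] 1134 [0.3916 0.5058 0.0291]
scale_plate 0.6 [312.9, 470.2] 423 [ 0.2922 -0.4187  0.0165]
side 520.5544440245756 [-0.0312028   0.89658327  0.84854201]
handle_hub 0.78 [201.9, 292.7] 714 [ 0.5508 -0.0074  0.2359]
bar_end 0.93 [203.8, 294.7] 720 [ 0.5452 -0.0073  0.2322]
index_line 0.69 [203.0, 295.9] 716 [ 0.5431 -0.0085  0.2322]
index_line 0.3 [190.7, 353.7] 872 [ 0.6054 -0.4585  0.0414]
zero_line 0.85 [212.8, 286.4] 549 [0.5494 0.0214 0.2207]
scale_plate 0.76 [217.5, 293.4] 526 [0.5284 0.0241 0.2151]
scale_plate 0.63 [203.4, 294.3] 723 [ 0.5452 -0.0073  0.2322]
```

View pics/top0.png

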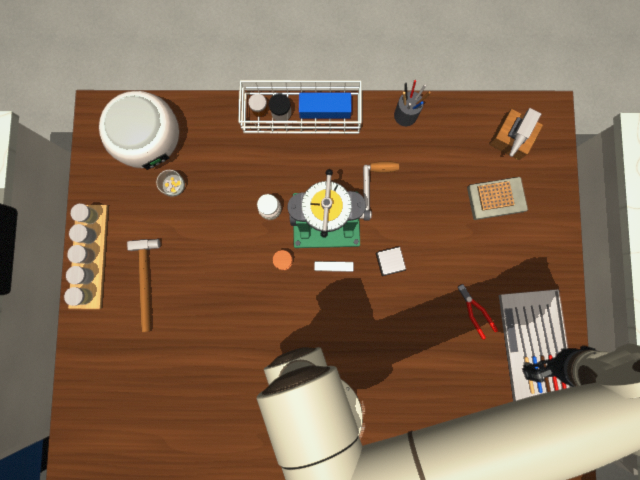

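View pics/side0.png

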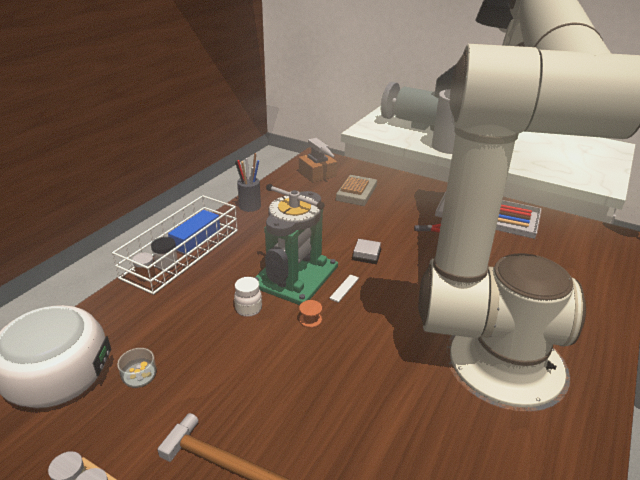

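```bash
python3 - <<'E'
from h import *
im=cv2.cvtColor(cv2.imread("pics/top0.png"),cv2.COLOR_BGR2RGB)
a=cv2.resize(im[160:250,280:375],None,fx=6,fy=6,interpolation=cv2.INTER_CUBIC); save("c1.png",a)
im=cv2.cvtColor(cv2.imread("pics/side0.png"),cv2.COLOR_BGR2RGB)
a=cv2.resize(im[175:235,250:340],None,fx=8,fy=8,interpolation=cv2.INTER_CUBIC); save("c2.png",a)
W=world_d("top",np.load("topd.npy"))
z=W[...,2]; reg=(W[...,0]>.4)&(W[...,0]<.7)&(abs(W[...,1])<.12)
for lo,hi in((.228,.26),(.2,.224)):
    k=reg&(z>lo)&(z<hi); P=W[k]; print(k.sum(),P.mean(0),P.min(0),P.max(0))
    print(cv2.fitLine(P[:,:2].astype(np.float32),cv2.DIST_L2,0,.01,.01).ravel())
E
```

```text
371 [ 0.55095414 -0.0151195   0.24773793] [ 0.46926208 -0.02877236  0.2280044 ] [ 0.63370737 -0.0011402   0.25776514]
[ 0.99717486 -0.0751152   0.55095416 -0.0151195 ]
2405 [ 0.55057512 -0.01523869  0.21203565] [ 0.49075104 -0.11116926  0.20012241] [0.61483108 0.07943429 0.2238359 ]
[ 0.02694515 -0.9996369   0.55057514 -0.01523869]
```

View pics/c1.png

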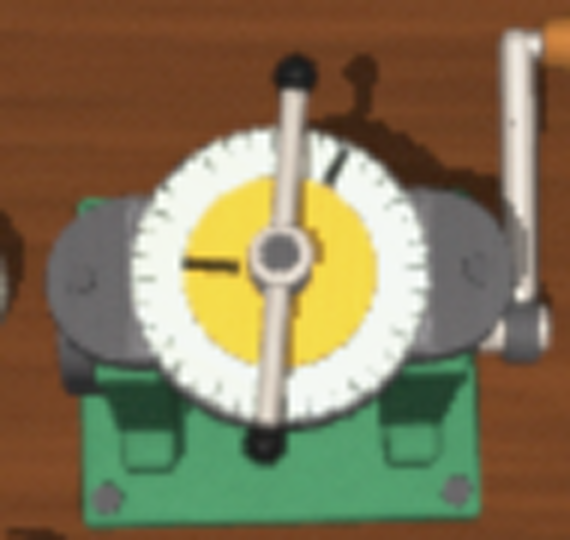

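View pics/c2.png

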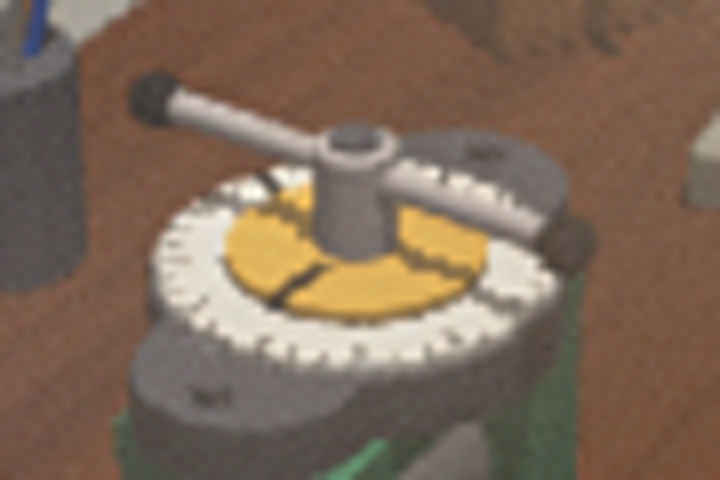

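```bash
cat >> h.py <<'E'
def polar(n,im,c,r0,r1,z,da=.5):
    a=np.arange(-180,180,da); r=np.linspace(r0,r1,15); A,Rr=np.meshgrid(np.radians(a),r)
    P=np.stack([c[0]+Rr*np.cos(A),c[1]+Rr*np.sin(A),0*A+z],-1).reshape(-1,3)
    uv=proj(n,P).astype(np.float32).reshape(A.shape+(2,))
    return a,cv2.remap(im,uv[...,0],uv[...,1],cv2.INTER_LINEAR).astype(float)
def lines(n,im,c,lo=None):
    # yellow skirt centroid check: find index & zero angles
    out=[]
    for r0,r1,z in((.022,.037,.217),(.0445,.052,.212)):
        a,p=polar(n,im,c,r0,r1,z); g=np.median(p[...,0],0)  # red channel: yellow & white both bright
        g=cv2.GaussianBlur(np.tile(g,3)[None],(0,0),2)[0][720:1440]; out.append((a,g))
    return out
def centroid(a,g,a0,w=14):
    d=(a-a0+180)%360-180; k=abs(d)<w; b=np.percentile(g[k],75); wt=np.clip(b-g[k]-.25*(b-g[k].min()),0,None); return a0+(wt*d[k]).sum()/wt.sum(),b-g[k].min()
E
python3 - <<'E'
from h import *
for n in("top","side"):
    im=cv2.cvtColor(cv2.imread(f"pics/{n}0.png"),cv2.COLOR_BGR2RGB)
    h=cv2.cvtColor(im,cv2.COLOR_RGB2HSV)
    k=(h[...,0]>18)&(h[...,0]<32)&(h[...,1]>120)&(h[...,2]>120); k[:150]=0;k[260:]=0;k[:,:250]=0;k[:,360:]=0
    cn=max(cv2.findContours(k.astype(np.uint8),0,2)[0],key=cv2.contourArea)
    W=world_z(n,cn.reshape(-1,2),.217)
    print(n,"skirt",W.min(0),W.max(0),cv2.minEnclosingCircle(W[:,:2].astype(np.float32)))
    for c in((.551,-.015),(.548,-.015),(.551,-.012)):
      L=lines(n,im,c)
      print(c,[centroid(*L[0],88)],[centroid(*L[1],-28)])
      if c==(.551,-.015):
        for a,g in L: print([(int(x),int(y)) for x,y in zip(a[::10],g[::10]) if y<np.median(g)*.75])
o=bot.get_obs(); print(o)
E
```

```text
top skirt [ 0.51458719 -0.05411045  0.217     ] [ 0.58940991 -0.0199473   0.217     ] ((0.551998496055603, -0.023531004786491394), 0.0376683734357357)
(0.551, -0.015) [(np.float64(82.35966167776071), np.float64(138.80084443367338))] [(np.float64(-26.15443386252957), np.float64(142.43672921475496))]
[(-175, 160), (-170, 180), (-15, 161), (80, 123), (85, 119)]
[(-180, 182), (-30, 176), (-25, 116), (-10, 175)]
(0.548, -0.015) [(np.float64(77.86666713913222), np.float64(133.48758731756527))] [(np.float64(-24.69100753872354), np.float64(125.70607039720313))]
(0.551, -0.012) [(np.float64(81.99353721701297), np.float64(135.50757452952027))] [(np.float64(-27.26135821934197), np.float64(131.27197989769448))]
side skirt [ 0.51499219 -0.04805676  0.217     ] [0.59161479 0.01758867 0.217     ] ((0.5524881482124329, -0.018979616463184357), 0.039295341819524765)
(0.551, -0.015) [(np.float64(79.25660936556373), np.float64(103.86556939240569))] [(np.float64(-24.921050127859417), np.float64(69.28353642986917))]
[(-170, 152), (-165, 145), (-160, 162), (-85, 128), (-80, 115), (-75, 110), (-70, 122), (-
[... 650 characters left out ...]
288064522957), np.float64(62.45658734305445))]
{'time': 0.6, 'q': array([-6.96724274e+01,  4.97874061e+00,  1.00792294e+01,  9.50984428e+01,
       -2.73887788e-04,  8.99991162e+01]), 'qd': array([-0.0158839 , -0.07288463, -0.06896176,  0.10450399, -0.11116125,
        0.0666726 ]), 'joint_efforts': array([-2.30253958e-03, -5.19820154e+01,  4.64693391e+01,  1.18750111e-03,
       -2.79146400e-05, -6.36772171e-06]), 'ee_pos': array([ 0.19106519, -0.51575734,  0.23129477]), 'tcp_rot': array([-9.00002739e+01, -2.04598050e-03, -6.96715436e+01]), 'wrist_force': array([ 0.60405207,  0.4113144 , -0.30100199]), 'torque': array([ 0.01835093,  0.0269103 , -0.0437262 ]), 'opening': 0.08528181138051578}
```

```bash
cat >> h.py <<'E'
def plate(im,z=.212):
    h=cv2.cvtColor(im,cv2.COLOR_RGB2HSV); k=((h[...,1]<50)&(h[...,2]>170))|((h[...,0]>18)&(h[...,0]<32)&(h[...,1]>120)&(h[...,2]>120))
    m=np.zeros((480,640),np.uint8); m[175:240,298:356]=k[175:240,298:356]
    m=cv2.morphologyEx(m,cv2.MORPH_CLOSE,np.ones((5,5),np.uint8)); m=cv2.morphologyEx(m,cv2.MORPH_OPEN,np.ones((9,9),np.uint8))
    cn=max(cv2.findContours(m,0,1)[0],key=cv2.contourArea); W=world_z("top",cn.reshape(-1,2),z)[:,:2].astype(np.float32)
    return cv2.fitEllipse(W)
E
python3 - <<'E'
from h import *
im=cv2.cvtColor(cv2.imread("pics/top0.png"),cv2.COLOR_BGR2RGB)
e=plate(im); print(e); c=e[0]
for c in (c,(.5535,-.015)):
  L=lines("top",im,c); print(c,centroid(*L[0],86),centroid(*L[1],-28))
b=world_z("top",[[280+295/6,160+75/6],[280+265/6,160+443/6]],.242); print(b,b.mean(0),np.linalg.norm(b[0]-b[1]),np.degrees(np.arctan2(*(b[0]-b[1])[[1,0]])))
print(world_z("top",[[280+279/6,160+253/6]],.254))
E
```

```text
((0.5522193312644958, -0.015201912261545658), (0.11826656013727188, 0.11936770379543304), 2.1613311767578125)
(0.5522193312644958, -0.015201912261545658) (np.float64(84.82069888584651), np.float64(137.772020521554)) (np.float64(-26.66785967246527), np.float64(143.36174364315843))
(0.5535, -0.015) (np.float64(87.36496748219838), np.float64(140.05712301932186)) (np.float64(-27.480204006688037), np.float64(141.7675836688594))
[[ 0.62661885 -0.02194618  0.242     ]
 [ 0.47686111 -0.01104111  0.242     ]] [ 0.55173998 -0.01649364  0.242     ] 0.15015425215890854 -4.164817871473862
[[ 0.55103447 -0.01599048  0.254     ]]
```

```bash
python3 -m jog '[[1,1.2,1.6,0.2,0,0,1.5],[1,2.4,3.2,0.2,0,0,3],[1,3.6,4.8,0.2,0,0,4.5],[1,4.8,6.4,0.2,0,0,6],[1,6,8,0.2,0,0,7.5]]' 20
python3 -m jog '[[1,1.2,1.6,0,0,0,1.5],[1,2.4,3.2,0,0,0,3],[1,3.6,4.8,0,0,0,4.5],[1,4.8,6.4,0,0,0,6],[1,5,7,0,0,0,7.5]]'
python3 -c "
from workcell import bot;o=bot.get_obs();print(o['q'],o['tcp_rot'],o['ee_pos'])"
```

```text
time: 1.1
ee_pos: [0.3416, -0.3143, 0.2365]
tcp_rot: [-90.0, -0.0, -31.9]
wrist_force: [0.5, -0.9, 0.3]
opening: 0.0126
time: 1.6
ee_pos: [0.4679, -0.1377, 0.2359]
tcp_rot: [-90.0, -0.0, 5.8]
wrist_force: [-0.4, -0.5, -0.3]
opening: 0.0001
[-1.64223448e+01 -3.43462644e+00  2.08474876e+00  9.55207050e+01
  4.02031559e-02  6.77440127e+01] [-8.99622883e+01 -1.39960366e-02  5.83363739e+00] [ 0.46790292 -0.13770114  0.23587752]
```

```bash
T='[[1,0,0,0,0,0,1.6],[1,0,0,0,0,0,3.2],[1,0,0,0,0,0,4.8],[1,0,0,0,0,0,6.4],[1,0,0,0,0,0,8]]'
python3 -m jog '[[1,0,0,0,0,0,1.6],[1,0,0,0,0,0,3.2],[1,0,0,0,0,0,4.8],[1,0,0,0,0,0,6.4],[1,0,0,0,0,0,8]]' >/dev/null
python3 -m jog '[[1,0,0,0,0,0,1.6],[1,0,0,0,0,0,3.2],[1,0,0,0,0,0,4.8],[1,0,0,0,0,0,6.4],[1,0,0,0,0,0,8]]' >/dev/null
python3 -m jog '[[1,0,0,0,0,0,1.6],[1,0,0,0,0,0,3.2],[1,0,0,0,0,0,4.8],[1,0,0,0,0,0,6.4],[1,0,0,0,0,0,8]]' >/dev/null
python3 -m jog '[[1,0,0,0,0,0,1.6],[1,0,0,0,0,0,3.2],[1,0,0,0,0,0,4.8],[1,0,0,0,0,0,6.4],[1,0,0,0,0,0,8]]' >/dev/null
python3 -m jog '[[1,0.2,0.6,-0.2,0,0,1],[1,0.4,1.2,-0.4,0,0,2],[1,0.8,2.0,-0.4,0,0,2],[1,1,2.6,-0.4,0,0,2],[1,1,2.6,-0.4,0,0,2]]'
python3 -c "
from workcell import bot;o=bot.get_obs();print(o['q'])"
```

```text
time: 4.1
ee_pos: [0.4913, -0.0747, 0.2262]
tcp_rot: [-90.0, -0.0, 175.4]
wrist_force: [-0.1, -0.3, -0.7]
opening: 0.0003
[-8.64980442e+00 -2.39212592e+00  2.00001124e+00  9.44011503e+01
  1.51656968e-02 -9.40845282e+01]
```

```bash
python3 -m jog '[[1,0.1,0.6,0,0,0,0],[1,0.1,1.2,0,0,0,0],[1,0.1,1.5,0,0,0,0],[1,0.1,1.6,0,0,0,0],[1,0.1,1.6,0,0,0,0]]'
python3 - <<'E'
from h import *
im,d=bot.camera("top"); save("t1.png",im); save("c3.png",cv2.resize(im[150:260,270:385],None,fx=5,fy=5,interpolation=cv2.INTER_CUBIC))
P=lambda th: .0573*np.array([np.cos(np.radians(th+16.2)),np.sin(np.radians(th+16.2))])
for s in np.arange(175.5,60,-25):
    print(s,[((P(s-5*i)-P(s))/.025).round(2).tolist() for i in range(1,6)])
E
```

```text
time: 4.6
ee_pos: [0.4934, -0.0362, 0.2264]
tcp_rot: [-90.0, 0.0, 175.3]
wrist_force: [-0.7, 0.3, -0.2]
opening: -0.0002
175.5 [[-0.03, 0.2], [-0.05, 0.4], [-0.04, 0.6], [-0.02, 0.8], [0.01, 0.99]]
150.5 [[0.05, 0.19], [0.13, 0.38], [0.21, 0.56], [0.31, 0.73], [0.43, 0.89]]
125.5 [[0.13, 0.15], [0.27, 0.29], [0.43, 0.42], [0.59, 0.53], [0.77, 0.63]]
100.5 [[0.18, 0.08], [0.37, 0.15], [0.57, 0.2], [0.76, 0.23], [0.96, 0.24]]
75.5 [[0.2, -0.0], [0.4, -0.02], [0.6, -0.06], [0.79, -0.11], [0.97, -0.19]]
```

View pics/c3.png

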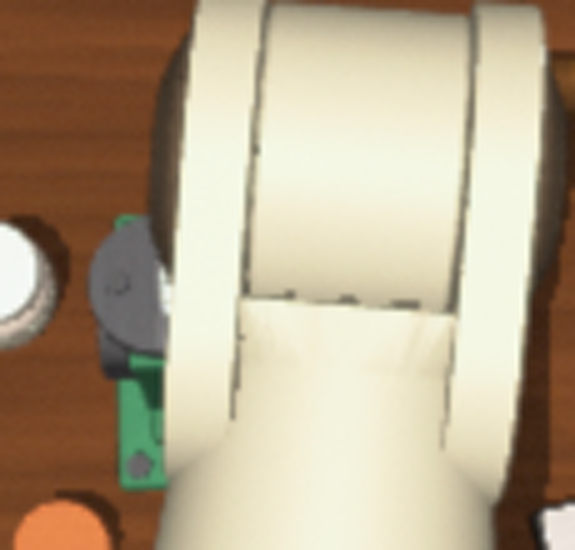

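```bash
python3 -m jog '[[1,0.1,0.15,0,0,0,0],[1,0.1,0.3,0,0,0,0],[1,0.1,0.35,0,0,0,0],[1,0.1,0.35,0,0,0,0],[1,0.1,0.35,0,0,0,0]]'
python3 -m jog '[[1,-0.03,0.2,0,0,0,-1],[1,-0.05,0.4,0,0,0,-2],[1,-0.04,0.6,0,0,0,-3],[1,-0.02,0.8,0,0,0,-4],[1,0.01,0.99,0,0,0,-5]]'
python3 - <<'E'
from h import *
im,d=bot.camera("side"); save("s1.png",im); save("c4.png",cv2.resize(im[150:250,220:350],None,fx=6,fy=6,interpolation=cv2.INTER_CUBIC))
E
```

```text
time: 5.15
ee_pos: [0.496, -0.0273, 0.2262]
tcp_rot: [-90.0, 0.0, 175.3]
wrist_force: [1.6, -1.9, -0.4]
opening: 0.0003
time: 5.65
ee_pos: [0.4962, -0.0028, 0.2263]
tcp_rot: [-89.9, 0.0, 150.1]
wrist_force: [1.1, -4.3, -0.2]
opening: -0.0002
```

View pics/c4.png

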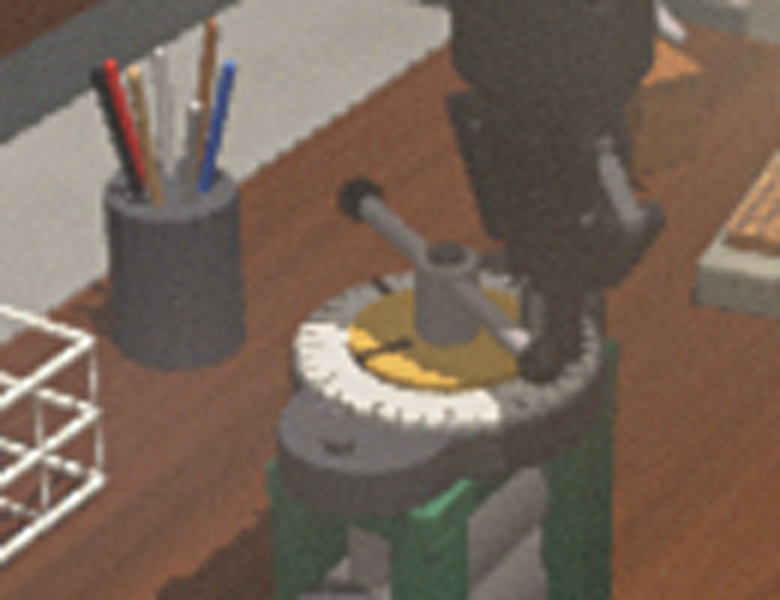

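The handle turns as planned (index now at about (380,352) in the crop, finger behind the near arm). I'll continue the arc.

```bash

python3 -m jog '[[1,0.05,0.19,0,0,0,-1],[1,0.13,0.38,0,0,0,-2],[1,0.21,0.56,0,0,0,-3],[1,0.31,0.73,0,0,0,-4],[1,0.43,0.89,0,0,0,-5]]'
python3 -m jog '[[1,0.13,0.15,0,0,0,-1],[1,0.27,0.29,0,0,0,-2],[1,0.43,0.42,0,0,0,-3],[1,0.59,0.53,0,0,0,-4],[1,0.77,0.63,0,0,0,-5]]'
python3 -m jog '[[1,0.18,0.08,0,0,0,-1],[1,0.37,0.15,0,0,0,-2],[1,0.57,0.2,0,0,0,-3],[1,0.76,0.23,0,0,0,-4],[1,0.76,0.23,0,0,0,-4]]'
python3 - <<'E'
from h import *
im,d=bot.camera("side"); save("s2.png",im); save("c5.png",cv2.resize(im[175:235,250:340],None,fx=8,fy=8,interpolation=cv2.INTER_CUBIC))
E
```

```text
time: 6.2
ee_pos: [0.5065, 0.0195, 0.2262]
tcp_rot: [-89.9, 0.0, 125.2]
wrist_force: [-0.7, -4.3, 0.2]
opening: -0.0003
time: 6.7
ee_pos: [0.5256, 0.0353, 0.2262]
tcp_rot: [-89.9, 0.0, 100.2]
wrist_force: [-2.9, -4.6, 0.7]
opening: 0.0002
time: 7.2
ee_pos: [0.545, 0.0414, 0.226]
tcp_rot: [-89.9, -0.0, 80.4]
wrist_force: [-0.6, -1.3, -0.5]
opening: 0.0
```

View pics/c5.png

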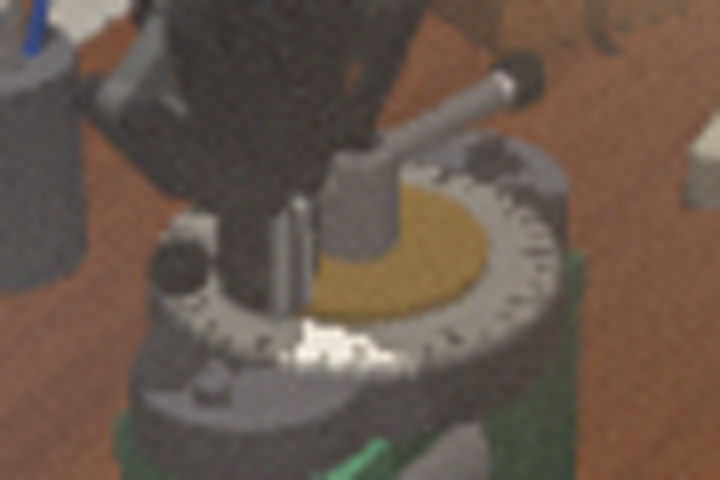

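```bash

python3 -m jog '[[1,-1,0.2,0,0,0,0],[1,-2.4,1,0,0,0,0],[1,-3.6,2.4,0,0,0,0],[1,-4.8,4,0,0,0,0],[1,-6,5.6,0,0,0,0]]'
python3 -m jog '[[1,-1,1.4,0,0,0,0],[1,-2,2.8,0,0,0,0],[1,-2,4,0,0,0,0],[1,-2,4,0,0,0,0]]'
cat > look.py <<'E'
import sys
from h import *
t=sys.argv[1]; ai=float(sys.argv[2])
ims=[bot.camera("top")[0] for _ in range(4)]; im=np.mean(ims,0).astype(np.uint8); save(t+".png",im)
save(t+"c.png",cv2.resize(im[160:250,280:375],None,fx=6,fy=6,interpolation=cv2.INTER_CUBIC))
try: e=plate(im); print(e)
except Exception as x: print(x)
for c in ((.552,-.0155),(.552,-.0145),(.553,-.0155),(.551,-.0155)):
    L=lines("top",im,c); i=centroid(*L[0],ai); z=centroid(*L[1],-27,9); print(c,np.round(i,2),np.round(z,2),"short",round(i[0]-z[0],2))
E
python3 look.py t2 -10
```

```text
time: 7.75
ee_pos: [0.3938, 0.1823, 0.2265]
tcp_rot: [-90.0, -0.1, 80.5]
wrist_force: [1.0, 1.3, 0.6]
opening: -0.0
time: 8.15
ee_pos: [0.3442, 0.284, 0.2262]
tcp_rot: [-90.0, -0.1, 80.8]
wrist_force: [-0.5, -0.6, -0.1]
opening: 0.0
((0.5522235631942749, -0.01515828724950552), (0.1182188019156456, 0.11951655149459839), 0.5273390412330627)
(0.552, -0.0155) [ -9.45 133.48] [-26.47 135.17] short 17.02
(0.552, -0.0145) [-11.36 132.68] [-27.52 134.64] short 16.17
(0.553, -0.0155) [ -9.73 132.62] [-27.   136.17] short 17.27
(0.551, -0.0155) [ -9.05 132.14] [-25.95 134.33] short 16.9
```

View pics/t2c.png

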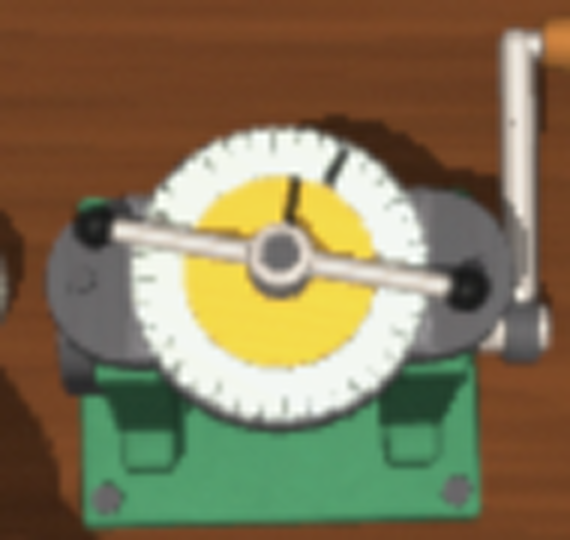

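Index about 17° short, zero line at (337,168) and index at (294,198) in the crop. Bar angle matches the tool yaw, so I return and push 16.5° more.

```bash

python3 -m jog '[[1,0,-1.2,0,0,0,0],[1,1,-2.6,0,0,0,0],[1,2,-4,0,0,0,0],[1,3.2,-5.6,0,0,0,0],[1,4.4,-7.2,0,0,0,0]]'
python3 -m jog '[[1,1.2,-1.2,0,0,0,0],[1,2,-2.1,0,0,0,0],[1,2.8,-2.4,0,0,0,0],[1,3.3,-2.4,0,0,0,0],[1,3.3,-2.4,0,0,0,0]]'
python3 -m jog '[[1,0.2,0,0,0,0,0],[1,0.3,0,0,0,0,0],[1,0.3,0,0,0,0,0]]'
```

```text
time: 8.85
ee_pos: [0.4559, 0.0985, 0.2267]
tcp_rot: [-90.1, -0.0, 80.3]
wrist_force: [0.7, 1.3, -0.3]
opening: 0.0002
time: 9.35
ee_pos: [0.5384, 0.0395, 0.2257]
tcp_rot: [-90.0, 0.0, 80.2]
wrist_force: [-0.6, -0.4, -0.7]
opening: -0.0
time: 9.65
ee_pos: [0.545, 0.0413, 0.2265]
tcp_rot: [-90.0, 0.0, 80.3]
wrist_force: [-0.1, -0.1, 0.6]
opening: -0.0003
```

```bash

python3 -m jog '[[1,0.2,0.01,0,0,0,-1],[1,0.4,0.01,0,0,0,-2],[1,0.54,0,0,0,0,-2.7],[1,0.66,-0.02,0,0,0,-3.3],[1,0.66,-0.02,0,0,0,-3.3]]'
python3 -m jog '[[1,-1,0.2,0,0,0,0],[1,-2.4,1,0,0,0,0],[1,-3.6,2.4,0,0,0,0],[1,-4.8,4,0,0,0,0],[1,-6,5.6,0,0,0,0]]'
python3 -m jog '[[1,-1,1.4,0,0,0,0],[1,-2,2.8,0,0,0,0],[1,-2,4,0,0,0,0],[1,-2,4,0,0,0,0]]'
python3 look.py t3 -26
```

```text
time: 10.15
ee_pos: [0.5612, 0.0411, 0.2265]
tcp_rot: [-90.0, 0.0, 63.8]
wrist_force: [-3.5, 0.1, 1.2]
opening: -0.0002
time: 10.65
ee_pos: [0.4102, 0.1817, 0.2266]
tcp_rot: [-90.1, -0.1, 63.9]
wrist_force: [1.2, 0.9, 0.3]
opening: 0.0001
time: 11.05
ee_pos: [0.3607, 0.2835, 0.2262]
tcp_rot: [-90.0, -0.1, 64.2]
wrist_force: [1.2, -1.3, 0.0]
opening: -0.0002
((0.5526078939437866, -0.014672387391328812), (0.1175396516919136, 0.12229332327842712), 155.11404418945312)
(0.552, -0.0155) [-24.92 140.02] [-26.41 136.14] short 1.49
(0.552, -0.0145) [-26.68 140.46] [-27.49 135.53] short 0.81
(0.553, -0.0155) [-25.76 139.95] [-27.   137.27] short 1.24
(0.551, -0.0155) [-24.13 140.66] [-25.88 135.69] short 1.75
```

View pics/t3c.png

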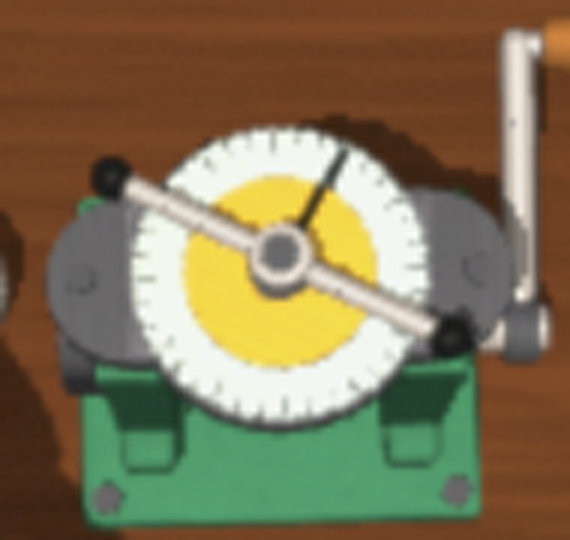

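```bash
python3 -c "
from workcell import bot;print(bot.job_done());o=bot.get_obs();print(o['time'],o['wrist_force'])"
```

```text
the job is handed in; nothing more can be done
None
the job is handed in; nothing more can be done
```

I turned the T-handle about 111° clockwise, pushing one arm of its bar with the shut fingertips and never gripping it. I pushed in two stages, with a camera check after each, then drew the hand away and handed the job in.

- **Alignment:** the last top picture shows the index line in one straight line with the zero line. It measures 0.8 to 1.75° short depending on the centre assumed, which is about 0.6 to 1.2 mm at the rim against the 2.5 mm allowed. It was not wound past zero.
- **Forces and time:** the wrist force read about 5 N at most at the end of each move, and the run took about 11 s.
- **Bystanders:** I did not measure their positions again after the push. The hand stayed at about 0.226 m or higher the whole time, well above all of them.
- **Checks that disagreed:** the plate circle fit in the last picture was slightly distorted (117.5 by 122.3 mm instead of 120 mm round). For the final angles I used the hub centre from the earlier fits, and the picture itself agrees with the result.

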